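# Load, clamp and start the orbital shaker

## Task

Get the shaker running with the sample jars: move the empty tube rack off its platform and stand it upright on the rubber mat, then stand all the jars that are on the bench upright in one row on the platform against the fixed back bar and slide the clamp bar up until it touches them. Turn the speed dial until 7 stands in the middle of its window, and only when the jars are clamped and 7 is set, press the start button fully down and let it go. Leave the beaker and the reagent bottle where they are.

Things in the scene. Friction and masses are not known exactly. Their poses are not given: they have to be found in the camera images.
- shaker: orbital shaker, white machine, fixed. Origin: on the bench (z 0) under the platform's middle; z up, x from the operator's (robot's) side to the back. In its frame, mm: housing x -225 to 125, y -155 to 155, top z 85; platform x -110 to 110, y -155 to 155, flat top z 118; side rails inside y -140 and 140, 30 high; control panel x -225 to -113, top z 85
- row_mid (a point): on the platform's top (shaker x 49, y 0, z 118 mm): middle of the line on which jars stand when they touch the fixed bar; four fit on it 66 mm apart, y -99 to 99. The fixed bar runs along y at the platform's back: front face at shaker x 79, z 134 to 154 mm
- clamp_bar (a joint): sliding clamp bar: travel in m along the shaker's +x, 0 = fully open, limit 0.14. Its jar-side face is at shaker x = -78 mm + travel: it touches jars that stand against the fixed bar at 0.097. Bar 14 thick (x), 276 long (y), z 134 to 154 mm. Stiff (3 N, no spring), stays where left; it pushes standing jars along ahead of it
- clamp_tab (a point): middle of the top edge (shaker z 178 mm) of the clamp bar's upright steel tab, 12 thick (x), 40 wide (y), 40 tall, on the operator's side of the bar, its centre 20 mm in front of the bar's centre line: push its -x face, or pinch it, to slide the bar. A jar against the bar leaves 21 mm between itself and the tab
- speed_dial (a joint): angle of the speed dial in rad, growing clockwise seen from above. A white disc with numbers 0 to 9 turns with the knob under a grey cover; number n stands in the middle of the window at 0.6283 n (7 at 4.398). Range 0 to 5.655, friction 0.05 N m, no click stops, stays where left
- dial_grip (a point): on the dial's vertical axis (shaker x -168, y 72 mm), 5 mm below the knob's top. The knob is an upright black bar 46 long, 14 thick, 36 tall (shaker z 102 to 138 mm); it lies along the shaker's x at dial value 0 and turns with the dial; the point's x axis lies along the bar. Top of the cover and of the knob's foot below it: z 98 and 104
- dial_window (a point): middle of the small window (22 by 16 mm) in the dial's grey cover, 36 mm to the shaker's +y side of the dial's axis; numbers read upright from the operator's side
- start_button (a joint): travel of the start button in m: 0 up, 0.006 fully down (5 N), springs back
- start_button_top (a point): top of the round white start button, 36 mm across, on the control panel at shaker x -168, y -88 mm; pressed straight down
- tube_rack: empty white tube rack, a block 60 (x) by 170 (y) by 62 mm tall, about 0.3 kg; origin: centre of its underside, z up. At the start it stands on the platform between the bars, long side roughly along them
- rubber_mat: dark rubber mat 260 (x) by 200 (y) by 3 mm, fixed flat on the bench beside the shaker; origin: centre of its underside
- paper_liner: white paper sheet 220 (x) by 220 (y) by 1 mm, flat on the bench at the shaker's other side, on which the jars start; origin: its centre
- jar1: amber glass jar with a black lid, a straight cylinder 60 across and 68 mm tall, about 0.2 kg, one of up to four alike (None from the start: absent); origin: centre of its underside, z up
- jar2: amber glass jar with a black lid, a straight cylinder 60 across and 68 mm tall, about 0.2 kg, one of up to four alike (None from the start: absent); origin: centre of its underside, z up
- jar3: amber glass jar with a black lid, a straight cylinder 60 across and 68 mm tall, about 0.2 kg, one of up to four alike (None from the start: absent); origin: centre of its underside, z up
- jar4: amber glass jar with a black lid, a straight cylinder 60 across and 68 mm tall, about 0.2 kg, one of up to four alike (None from the start: absent); origin: centre of its underside, z up
- beaker: bystander: glass beaker 70 across, 90 mm tall; origin: centre of its underside
- reagent_bottle: bystander: white bottle 72 across, 160 mm tall; origin: centre of its underside

How it is judged:
By the outcome, as a careful person would: the job done as asked, in the order asked, and still so for the second after the job is handed in, with the robot touching nothing.
Of jar1, jar2, jar3, jar4 only 2 to 4 are there at a start; the rules pass over those that are not, and their reading is None.
At some moment in a run one of jar1, jar2, jar3, jar4, tube_rack may be knocked a few centimetres aside while the robot is not near it.
Once in a run the grip may slacken for a moment while it holds something.
It also fails if it takes over 210 s, if anything falls off the work surface, if the arm or the gripper's body presses on something with over 40 N, if the wrist force passes 120 N, or if a joint passes its speed limit or range.

## Robot

A 7-joint arm with a two-finger parallel gripper is mounted at the origin on the work surface. World frame = base frame: x ahead of the robot, y to its left, z up, the work surface at z = 0. Lengths are in mm, angles in rad, forces in N, time in s.
With the tool pointing down it reaches from about 400 to 875 mm from the base axis. Payload 19.3 kg.
Tool frame: the origin (TCP) lies at the very end of the fingers, on their centre line; the grasp point (between the pads) lies 19 mm behind it; z points along the fingers, y is the line along which they close (so a half turn about z gives the same grasp; the last joint's range is limited). The gripper opens to 85 mm and grips with 20 to 120 N. Pads are 22 mm wide; open, the fingers measure 114 mm over their backs; the gripper's body (76 mm by 85 mm) begins 54 mm behind the grasp point. The pads swing forward as they close: fully open they stand 13 mm farther back than shut.
Start: joints at [1.06, 0.521, -0.036, 1.599, 0.021, 1.021, -0.113], TCP at [266.637, -565.261, 231.291] pointing down, gripper open.
Joint ranges: [-2.91, 2.91], [-0.3, 2.13], [-1.5, 1.42], [0.17, 2.43], [-1.26, 4.41], [0.16, 1.93], [-2.52, 2.52]. Speed limits (rad/s): [1.89, 1.89, 2.39, 2.39, 3.01, 3.01, 3.01].

## Interface

Orientations are given as a 3x3 rotation matrix whose columns are the frame's x, y, z axes.
In Python, from workcell import robot gives the robot as it stands. Calls block until the motion is done:
- robot.movep(position, orientation): joint-space move of the TCP to a pose.
- robot.movel(position, frame=None, max_speed=150, guard=None): straight line of the TCP; frame=None keeps the orientation; max_speed is the mean speed in mm/s. With guard (N) it stops when the force on the tool has changed by that much, and returns True; else False.
- robot.goto_joints(angles): joint-space move.
- robot.open_gripper() and robot.clamp(): open the fingers fully, or close them until they stop; the grip force is fixed at half the most.
- robot.wait(seconds).
- robot.inverse_kinematics(position, orientation): joint angles nearest the present ones, or None.
- robot.read_state(): the state.
- robot.camera(name): name is "scene" or "top"; returns a dict with "image" (480x640x3 uint8, blue, green, red), "fx", "fy", "cx", "cy" (pixels), "cam_to_world" (4x4, takes a point from camera to world coordinates). Camera axes: x right, y up, looking along -z (the intrinsics and any distortion apply to the point x, -y, -z); pixel columns grow to the right and rows downward; lengths in mm; the calibration is good to about 2 mm. A picture is of the moment at which its call begins. There is no depth.
A pose or a line that the arm cannot do raises robot.PlanningError and nothing moves.
- robot.finish_job(): hands the job in; it is judged then, once.
The state is a dict: "time": time; "qpos": joint angles; "qvel": joint speeds; "joint_efforts": joint torques, N m; "eef_pos": TCP position; "tool_rot": TCP orientation; "ft_force": force on the tool from outside, world axes, zero at the start; "torque": the same for the moment, N m; "finger_gap": finger opening in mm; "gripper_force": force on a finger pad.
Only numpy, scipy, OpenCV 4.12 (cv2) and the standard library are available. Lean on these libraries where they do the work, as an engineer would, in place of code of your own. Each camera call takes 0.05 s, during which the arm holds its last target. There are 200 camera calls.

## Working session

There is one attempt and no reset: what is moved stays moved. The work goes in short steps, each a Python script; the robot and the scene stay as the last script left them, time stands still between calls to the robot, and variables do not carry over. Pictures are saved under pics/ and viewed, at most 14 in all, crops included, and the job is handed in when it is done.

```bash
ls; mkdir -p pics
python3 - <<'E'
from workcell import robot
import cv2, numpy as np
np.set_printoptions(precision=4,suppress=True)
for n in("scene","top"):
    c=robot.camera(n); cv2.imwrite(f"pics/{n}0.png",c["image"])
    print({k:v for k,v in c.items() if k!="image"})
print(robot.read_state())
E
```

```text
pics
workcell.py
{'fx': 496.46458662456075, 'fy': 496.46458662456075, 'cx': 318.90832055299165, 'cy': 239.24163241008614, 'cam_to_world': array([[  -0.751 ,   -0.5598,    0.3503,  995.8316],
       [   0.6602,   -0.6246,    0.4172,  540.9432],
       [  -0.0147,    0.5446,    0.8386, 1247.1676],
       [   0.    ,    0.    ,    0.    ,    1.    ]])}
{'fx': 510.61820801881413, 'fy': 510.61820801881413, 'cx': 315.4148223558121, 'cy': 233.76058490530255, 'cam_to_world': array([[   0.0213,    0.9946,   -0.1017,  418.5318],
       [  -0.9995,    0.0237,    0.0222,   15.1249],
       [   0.0245,    0.1011,    0.9946, 1486.904 ],
       [   0.    ,    0.    ,    0.    ,    1.    ]])}
{'time': 0.1, 'qpos': array([ 1.0598,  0.5219, -0.0363,  1.5999,  0.0212,  1.0211, -0.1128]), 'qvel': array([ 0.0015, -0.0011, -0.0013, -0.0005,  0.    ,  0.0009,  0.0009]), 'joint_efforts': array([  0.006 , -92.8478,   1.9856, -37.0525,   0.0183,   0.0055,
         0.    ]), 'eef_pos': array([ 266.5092, -565.0102,  230.8012]), 'tool_rot': array([[ 0.9044,  0.4266, -0.0005],
       [ 0.4266, -0.9044,  0.0009],
       [-0.0001, -0.001 , -1.    ]]), 'ft_force': array([0.4278, 0.6584, 0.471 ]), 'torque': array([ 0.0099, -0.0012,  0.0408]), 'gripper_force': 0.0, 'finger_gap': 85.86220903436137}
```

View pics/scene0.png

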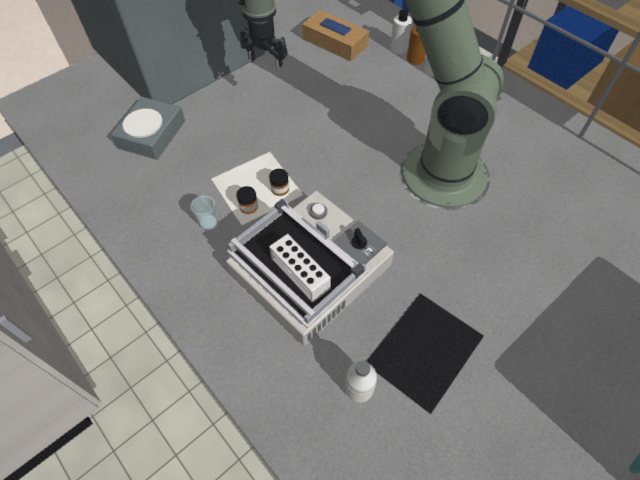

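View pics/top0.png

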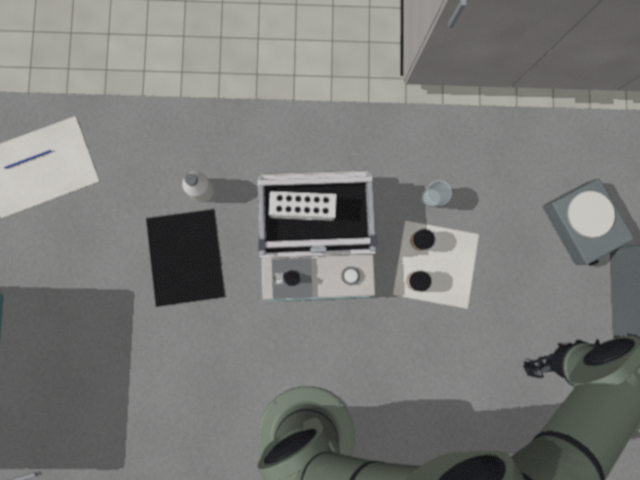

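View crops.

Top view: two jars, lids near (424,238) and (420,281); rack (302,206) on the platform; mat (186,257); bottle (195,185); beaker (437,193); dial (292,277); button (350,275). In the scene view the jars are at (279,180) and (247,198). I'll take enlarged crops to get precise points.

Run:
```python
import cv2
a=cv2.imread("pics/top0.png")[160:316,240:490]; cv2.imwrite("pics/t0c.png",cv2.resize(a,None,fx=3.2,fy=3.2,interpolation=cv2.INTER_CUBIC))
a=cv2.imread("pics/scene0.png")[145:345,205:405]; cv2.imwrite("pics/s0c.png",cv2.resize(a,None,fx=3,fy=3,interpolation=cv2.INTER_CUBIC))
```

```text
(no output)
```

View pics/t0c.png

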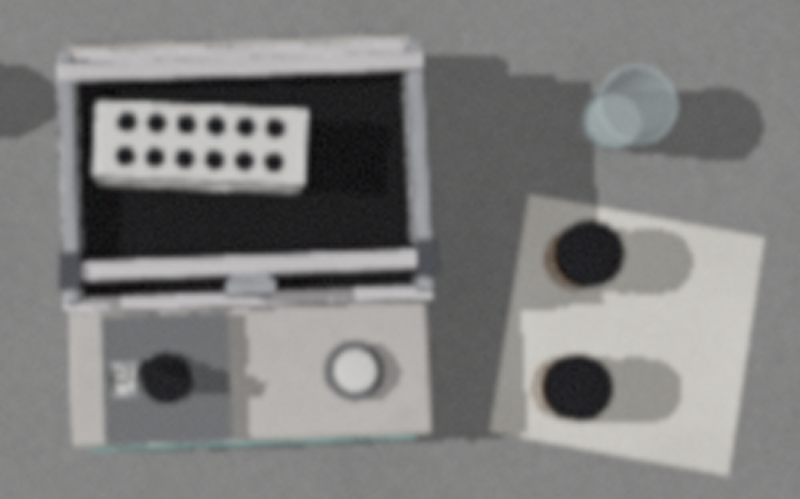

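View pics/s0c.png

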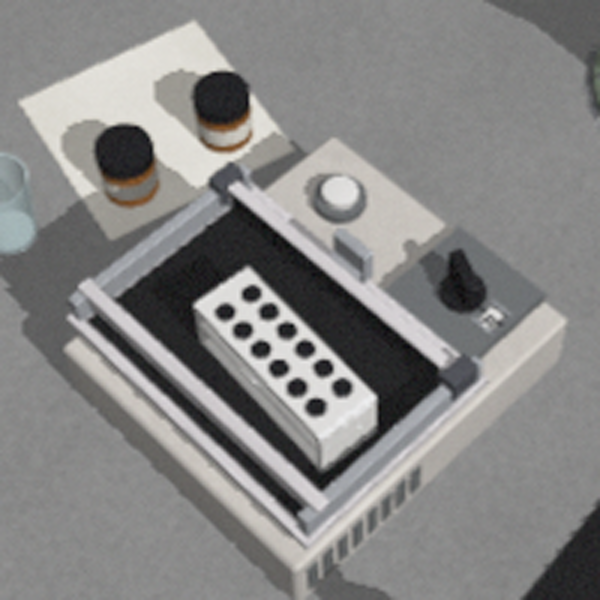

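The crops show exactly two upright jars, with lid centres in the top crop at (589,253) and (577,387) and in the scene crop at (125,148) and (221,95). The rack's 2x6 holes and the shaker corners are clear. I'll triangulate these.

```bash
cat > vis.py <<'E'
import numpy as np
from scipy.optimize import least_squares
np.set_printoptions(precision=1,suppress=True)
TOP=dict(f=510.61820801881413,c=(315.4148223558121,233.76058490530255))
SC=dict(f=496.46458662456075,c=(318.90832055299165,239.24163241008614))
def setup(robot):
    for n,d in(("top",TOP),("scene",SC)):
        d["T"]=np.array(robot.camera(n)["cam_to_world"])
def ray(d,u,v):
    x=np.array([(u-d["c"][0])/d["f"],-(v-d["c"][1])/d["f"],-1]);return d["T"][:3,3],d["T"][:3,:3]@x
def tri(pt,ps):
    A=[];b=[];R=[]
    for d,p in((TOP,pt),(SC,ps)):
        o,r=ray(d,*p);r=r/np.linalg.norm(r);P=np.eye(3)-np.outer(r,r);A.append(P);b.append(P@o)
    A=np.vstack(A);b=np.hstack(b);x=np.linalg.lstsq(A,b,rcond=None)[0]
    return x,np.linalg.norm(A@x-b)
def onz(d,p,z):
    o,r=ray(d,*p);return o+r*(z-o[2])/r[2]
def proj(d,X):
    p=(np.asarray(X)-d["T"][:3,3])@d["T"][:3,:3]
    return np.stack([d["f"]*p[...,0]/-p[...,2]+d["c"][0],-d["f"]*p[...,1]/-p[...,2]+d["c"][1]],-1)
E
python3 - <<'E'
from vis import *; from workcell import robot
setup(robot)
t=lambda u,v:(240+(u+.5)/3.2-.5,160+(v+.5)/3.2-.5)
s=lambda u,v:(205+(u+.5)/3-.5,145+(v+.5)/3-.5)
pts={"jarA":(t(589,253),s(125,148)),"jarB":(t(577,387),s(221,95)),
"h++":(t(127,121),s(316,407)),"h-+":(t(276,127),s(226,312)),"h+-":(t(125,156),s(343,387)),"h--":(t(274,161),s(252,293)),
"button":(t(355,369),s(341,190)),"knobtop":(t(166,374),s(458,256)),"panel-":(t(431,433),s(338,140)),"panel+":(t(73,446),s(566,318)),
"tab":(t(251,276),s(353,238)),
"lin1":(t(529,194),s(108,238)),"lin2":(t(766,236),s(20,100)),"lin3":(t(730,476),s(195,22)),"lin4":(t(490,430),s(297,148)),
"mat1":((225,297),(423,295)),"mat2":((156,305),(482,337)),"mat3":((147,217),(431,409)),"mat4":((213,210),(368,357))}
R={k:tri(*v) for k,v in pts.items()}
for k,(x,e) in R.items():print(k,x,round(e,1))
S={"button":(-168,-88,94),"panel-":(-225,-155,85),"panel+":(-225,155,85),"knobtop":(-168,72,138)}
def tf(q,P):
    c,n=np.cos(q[2]),np.sin(q[2]);P=np.array(P,float);return P@np.array([[c,-n,0],[n,c,0],[0,0,1]]).T+[q[0],q[1],0]
def res(q):
    r=[]
    for k,P in S.items():
        X=tf(q,P);r+=list(proj(TOP,X)-pts[k][0])+list(proj(SC,X)-pts[k][1])
    return r
o=least_squares(res,[600,0,0],x_scale=[100,100,.1],loss="soft_l1");print("shaker",o.x[:2],o.x[2].round(4),np.array(res(o.x)).round(1))
for n,d in(("top",TOP),("sc",SC)):
  P=[(-225,-155,85),(-225,155,85),(125,155,85),(79,-138,154),(79,138,154),(-78,138,154),(-78,-138,154),(-91-14+0,0,178)]
  q=proj(d,tf(o.x,P)); print(n,((q-[240,160])*3.2 if n=="top" else (q-[205,145])*3).round(0).tolist())
E
```

```text
jarA [ 556.6 -321.8   59.4] 2.1
jarB [ 439.1 -312.1   57.2] 1.3
h++ [644.2  82.3 175.6] 1.6
h-+ [641.9 -38.3 175.4] 2.5
h+- [615.5  83.1 175.7] 1.6
h-- [613.8 -37.3 177.2] 2.3
button [ 448.9 -112.2  101. ] 2.7
knobtop [442.6  44.  153.4] 2.1
panel- [ 395.  -180.9   68.2] 4.6
panel+ [379.8 124.6  78.6] 0.4
tab [517.8 -18.7 187.5] 5.3
lin1 [ 616.7 -281.3    0.3] 0.1
lin2 [ 580.6 -499.    -2.4] 5.2
lin3 [ 361.  -468.1  -13.3] 3.2
lin4 [ 398.  -244.9   -2.6] 4.0
mat1 [377.5 245.  -15.5] 7.9
mat2 [353.4 437.8  -9. ] 1.7
mat3 [604.  472.6  13.2] 5.2
mat4 [628.5 281.3  21.4] 3.6
shaker [612.9 -18.7] 0.0443 [-0.1  0.5 -1.1  1.   0.9  0.9 -1.7 -4.1 -0.8 -0.5  0.2 -0.5 -0.1 -0.
  0.9  3.5]
top [[433.0, 435.0], [69.0, 443.0], [64.0, 39.0], [411.0, 69.0], [79.0, 74.0], [81.0, 264.0], [418.0, 257.0], [252.0, 291.0]]
sc [[332.0, 127.0], [566.0, 315.0], [284.0, 567.0], [94.0, 277.0], [308.0, 482.0], [444.0, 364.0], [227.0, 177.0], [353.0, 233.0]]
```

```bash
cat > h.py <<'E'
from vis import *; from workcell import robot
import cv2
def down(psi):
    """tool down, tool y axis at world angle psi"""
    c,s=np.cos(psi),np.sin(psi);return np.array([[-s,c,0],[c,s,0],[0,0,-1.]])
def best(pos,psi):
    """of the two equal grasps, the one with IK farther from the last joint's limits"""
    o=[]
    for p in(psi,psi+np.pi):
        q=robot.inverse_kinematics(list(pos),down(p))
        if q is not None:o.append((abs(q[6]),p))
    return min(o)[1]
def at(x,y,z): # shaker frame -> world
    X,Y,a=SH;c,s=np.cos(a),np.sin(a);return np.array([X+c*x-s*y,Y+s*x+c*y,z])
def st():
    s=robot.read_state();print("t%.1f"%s["time"],s["eef_pos"],"F",s["ft_force"],"gap %.1f gf %.1f"%(s["finger_gap"],s["gripper_force"]));return s
def pic(n,tag,box=None,k=3):
    a=robot.camera(n)["image"]
    if box:a=cv2.resize(a[box[1]:box[3],box[0]:box[2]],None,fx=k,fy=k,interpolation=cv2.INTER_CUBIC)
    cv2.imwrite(f"pics/{tag}.png",a)
E
python3 - <<'E'
from h import *
setup(robot)
t=lambda u,v:np.array((240+(u+.5)/3.2-.5,160+(v+.5)/3.2-.5))
s=lambda u,v:np.array((205+(u+.5)/3-.5,145+(v+.5)/3-.5))
S=[((-168,-88,94),TOP,t(355,369)),((-168,-88,94),SC,s(341,190)),((-225,-155,85),TOP,t(431,433)),((-225,155,85),TOP,t(73,446)),((-225,155,85),SC,s(566,318)),((-168,72,138),TOP,t(166,374)),((-168,72,138),SC,s(458,256)),((-105,0,178),TOP,t(251,276)),((-105,0,178),SC,s(353,238)),((-225,-155,85),SC,s(338,140))]
L=[(79,154,TOP,t(75,80)),(79,154,TOP,t(405,72)),(79,154,SC,s(92,280)),(79,154,SC,s(328,495)),(-78,154,TOP,t(85,262)),(-78,154,TOP,t(416,250))]
def tf(q,P):
    c,n=np.cos(q[2]),np.sin(q[2]);P=np.array(P,float);return P@np.array([[c,-n,0],[n,c,0],[0,0,1]]).T+[q[0],q[1],0]
def res(q):
    r=[]
    for P,d,p in S:r+=list(proj(d,tf(q,P))-p)
    for x,z,d,p in L:
        a,b=proj(d,tf(q,[(x,-130,z),(x,130,z)]));e=b-a;w=p-a;r.append((e[0]*w[1]-e[1]*w[0])/np.hypot(*e))
    return r
o=least_squares(res,[600,0,0],x_scale=[100,100,.1],loss="soft_l1");print(o.x.tolist(),np.array(res(o.x)).round(1))
m={"t":((225,297),(156,305),(147,217),(213,210)),"s":((423,295),(482,337),(431,409),(368,357))}
for k,d in(("t",TOP),("s",SC)):
    c=np.array([onz(d,p,3) for p in m[k]]);print(k,c[:,:2].tolist(),c.mean(0))
E
```

```text
[613.6651118655781, -16.674214563688267, 0.053556122514672004] [-0.3 -0.1 -1.4  1.4  0.9  0.1 -0.8 -0.2  0.3 -0.7 -0.3 -0.1  1.   3.7
  0.1  4.8  0.3 -0.8 -2.3 -3.7 -1.2 -1.4  0.2 -1.2  1.   1.7]
t [[381.4196618600659, 237.8619488331566], [354.64700517801634, 433.4414523691882], [607.5253232098669, 472.7700156692183], [632.8338533426509, 282.64274062003335]] [494.1 356.7   3. ]
s [[382.71335055393877, 253.3909180080123], [358.73514110240967, 439.68804211311766], [598.3324491456603, 474.85904822791673], [621.2367907633837, 279.3227715495173]] [490.3 361.8   3. ]
```

```bash
echo 'SH=(613.7,-16.7,.0535)' >> h.py
python3 - <<'E'
from h import *
p=np.array([629,22.5,0.]);ps=best(p+[0,0,300],-.017)
print(ps)
robot.movep(p+[0,0,300],down(ps));st()
robot.movel(p+[0,0,200]);print(robot.movel(p+[0,0,145],max_speed=60,guard=15));st()
robot.clamp();s=st()
if abs(s["finger_gap"]-60)<4:
    robot.movel(p+[0,0,270],max_speed=100);st()
    m=np.array([492,359,0.]);pm=best(m+[0,0,200],.15+np.pi/2);print("place psi",pm,robot.inverse_kinematics(list(m+[0,0,30]),down(pm)))
pic("scene","s1")
E
```

```text
-0.017
t2.8 [629.   21.3 299.8] F [-0.1  0.4  0.9] gap 85.2 gf 0.0
False
t4.7 [629.2  22.6 145.4] F [0.1 0.2 0.2] gap 85.6 gf 0.0
t5.0 [629.2  22.5 145.5] F [-0.7 -0.4  5.6] gap 59.0 gf 65.4
t6.4 [628.8  22.5 269.3] F [ 0.2  0.4 -3.2] gap 59.2 gf 64.8
place psi 1.7207963267948965 [-0.2  0.9 -0.8  1.7  0.8  0.8  0.4]
```

Run:
```python
from h import *
m=np.array([492,359,0.]);R=down(1.7208)
robot.movep(m+[0,0,200],R);st()
robot.movel(m+[0,0,60],max_speed=120)
print(robot.movel(m+[0,0,22],max_speed=25,guard=6));st()
robot.open_gripper();st()
robot.movel(m+[0,0,200])
robot.movep([430,60,320],down(0));st()
pic("scene","s2")
pic("top","t2",(140,150,490,320),2.2)
```

```text
t7.8 [493.  357.9 200. ] F [ 0.8 -0.2 -1.6] gap 59.1 gf 64.8
True
t10.2 [491.9 358.9  30.5] F [-2.1 -3.1 11.6] gap 59.1 gf 72.8
t10.6 [491.6 358.6  29.8] F [-0.2 -0.3 -0.6] gap 85.5 gf 0.0
t13.2 [430.2  60.7 319.7] F [ 0.9  0.6 -0.7] gap 85.4 gf 0.0
```

View pics/t2.png

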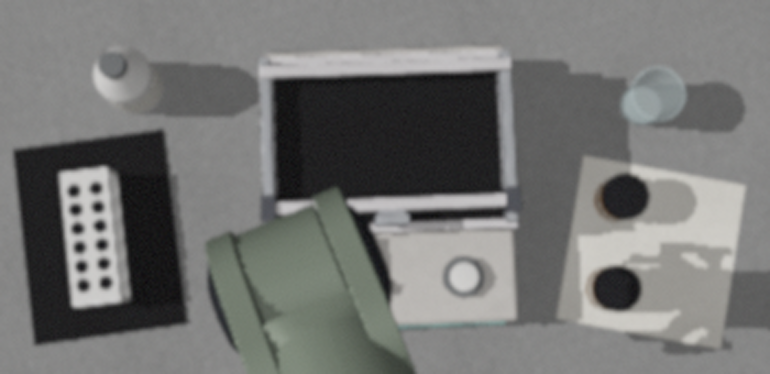

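View pics/s2.png

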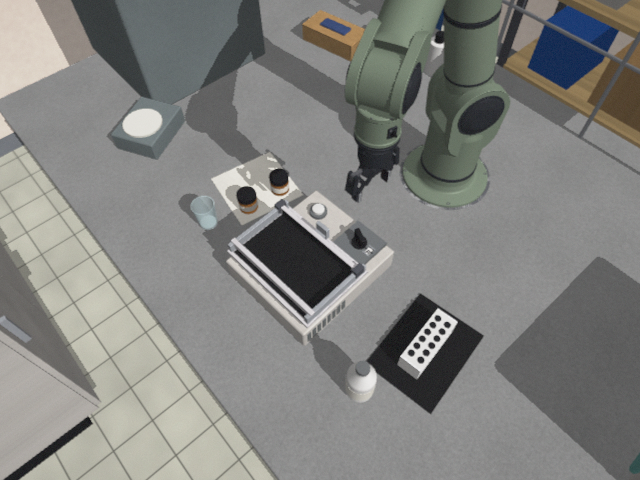

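The rack stands upright on the mat and both jars are still where they were. Jars next, re-detecting each one just before its grasp.

```bash
cat >> h.py <<'E'
def lids():
    """black lids near the liner in the top view -> world xy at lid height"""
    g=cv2.cvtColor(robot.camera("top")["image"],cv2.COLOR_BGR2GRAY)
    m=np.zeros_like(g);m[170:340,385:520]=(g[170:340,385:520]<45)*255
    n,_,s,c=cv2.connectedComponentsWithStats(m)
    return [(onz(TOP,c[i],68)[:2],int(s[i,4])) for i in range(1,n) if s[i,4]>100]
def jar(xy,dst):
    p=np.array([*xy,0.]);ps=best(p+[0,0,160],SH[2]+np.pi/2);R=down(ps);print("psi",ps)
    robot.movep(p+[0,0,160],R)
    if robot.movel(p+[0,0,18],max_speed=90,guard=12):print("touched on descent");st();return False
    robot.clamp();s=st()
    if abs(s["finger_gap"]-60)>4:return False
    robot.movel(p+[0,0,280],max_speed=150);st()
    robot.movep(np.array([dst[0],dst[1],260]),R);s=st()
    if abs(s["finger_gap"]-60)>4:return False
    robot.movel([dst[0],dst[1],150],max_speed=100)
    print("down",robot.movel([dst[0],dst[1],128],max_speed=20,guard=6));st()
    robot.open_gripper();robot.movel([dst[0],dst[1],260]);return True
E
python3 - <<'E'
from h import *
setup(robot)
L=lids();print(L)
A=max(L,key=lambda l:l[0][0])[0];A=(A+[556.6,-321.8])/2 if np.hypot(*(A-[556.6,-321.8]))<12 else A
print(A,jar(A,at(40,55,0)));pic("scene","s3")
E
```

```text
[(array([ 556., -320.]), 280), (array([ 439.1, -310.7]), 275)]
psi 4.765888980384689
t17.1 [ 556.4 -321.    18.6] F [-1.5  0.3  6.1] gap 58.6 gf 63.7
t19.0 [ 556.  -320.8  279.3] F [-0.4  0.4 -2.5] gap 59.0 gf 64.6
t20.4 [650.9  38.5 260. ] F [ 0.2 -0.2 -2.1] gap 59.0 gf 64.6
down True
t22.4 [650.6  40.4 136.6] F [-2.1 -1.   9.9] gap 59.3 gf 64.9
[ 556.3 -320.9] True
```

Run:
```python
from h import *
setup(robot)
robot.movep([430,-100,320],down(SH[2]+1.5*np.pi))
L=lids();print(L)
B=min(L,key=lambda l:l[0][0])[0]
print(B,jar(B,at(40,-55,0)))
robot.movep([400,-300,320],down(SH[2]+1.5*np.pi))
pic("scene","s4",(205,145,405,345),3);pic("top","t4",(140,160,480,316),2.3);st()
```

```text
[(array([ 439.1, -314.3]), 229)]
psi 4.765888980384689
t28.1 [ 439.2 -314.4   18.5] F [-2.2  2.7  9.6] gap 59.0 gf 62.6
t30.0 [ 438.9 -314.2  279.4] F [ 0.6 -0.2 -2.1] gap 59.0 gf 64.5
t31.2 [656.1 -71.4 260.1] F [ 0.4 -0.  -1.9] gap 58.9 gf 64.5
down True
t33.2 [656.5 -69.5 136.6] F [-2.6  0.7  8.8] gap 59.0 gf 64.7
[ 439.1 -314.3] True
t36.0 [ 400.9 -299.3  319.6] F [ 1.1  0.3 -0.1] gap 85.3 gf 0.0
```

View pics/t4.png

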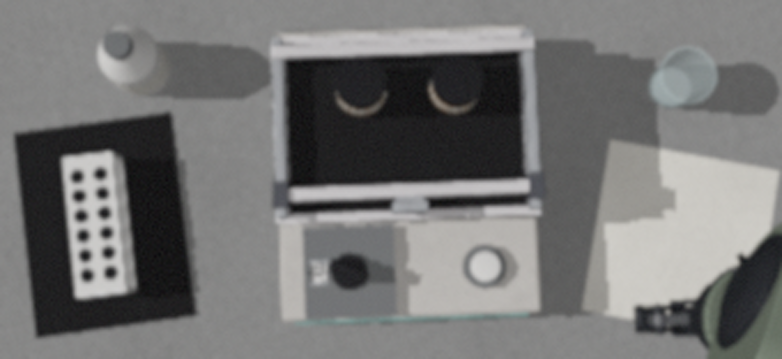

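View pics/s4.png

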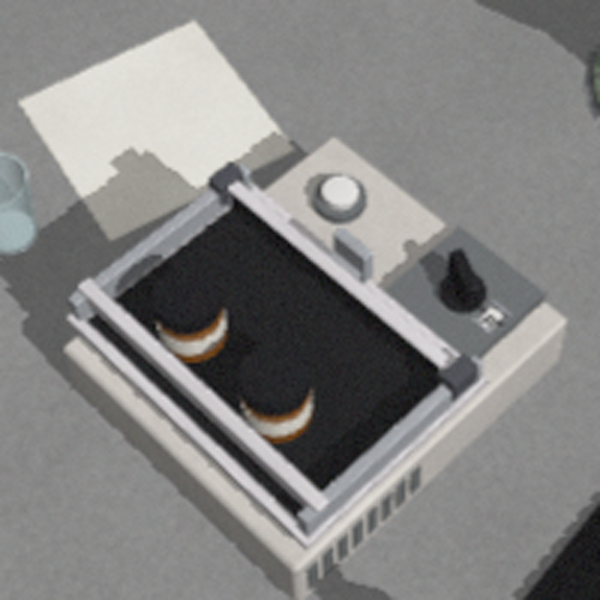

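Both jars stand upright near the back bar. Next I'll push the clamp tab with closed fingers.

Run:
```python
from h import *
R=down(SH[2]+1.5*np.pi)
robot.clamp();robot.movep(at(-155,0,300),R);print(robot.movel(at(-155,0,163),guard=10));st()
inv=lambda p:np.array([[np.cos(SH[2]),np.sin(SH[2])],[-np.sin(SH[2]),np.cos(SH[2])]])@(np.array(p[:2])-SH[:2])
for x in(-105,-80,-60,-48,-40,-34,-28,-22,-16,-10):
    h=robot.movel(at(x,0,163),max_speed=40 if x<-45 else 15,guard=14);s=robot.read_state()
    print(x,h,inv(s["eef_pos"]),s["ft_force"])
    if h:break
```

```text
False
t38.9 [459.3 -25.1 163.6] F [ 0.  -0.3 -0.7] gap -0.0 gf 0.0
-105 False [-105.   -0.] [-1.8  0.2 -0.6]
-80 False [-79.7  -0.1] [-0.6  0.3  0.3]
-60 False [-59.7   0. ] [-0.8 -0.7 -0.1]
-48 False [-47.6   0. ] [-0.1 -0.   0.1]
-40 False [-39.8   0. ] [-0.4 -0.3  0.5]
-34 False [-33.8   0. ] [-0.2  0.4 -0.9]
-28 False [-28.    0.1] [-2.5  0.   1.2]
-22 True [-26.8   0. ] [-0.5  0.2 -0.2]
```

Run:
```python
from h import *
inv=lambda p:np.array([[np.cos(SH[2]),np.sin(SH[2])],[-np.sin(SH[2]),np.cos(SH[2])]])@(np.array(p[:2])-SH[:2])
for i in range(2):
    print(robot.movel(at(-18,0,163),max_speed=8,guard=14),inv(robot.read_state()["eef_pos"]));st()
R=down(SH[2]+1.5*np.pi)
robot.movel(at(-60,0,163));robot.movel(at(-60,0,300));robot.movep([400,-300,320],R)
pic("scene","s5",(205,145,405,345),3);pic("top","t5",(240,160,380,265),5.7)
# window upscale montage: both views
c=[cv2.resize(robot.camera(n)["image"][v-12:v+12,u-16:u+16],None,fx=12,fy=12,interpolation=cv2.INTER_CUBIC) for n,(u,v) in (("top",(278,278)),("scene",(368,250)))]
cv2.imwrite("pics/w5.png",np.hstack([cv2.rotate(c[0],cv2.ROTATE_180)*0+c[0],c[1]]))
```

```text
True [-27.  -0.]
t44.7 [586.7 -18.2 161.9] F [ 0.3  0.2 -0.4] gap -0.1 gf 0.0
True [-27.  -0.]
t45.2 [586.7 -18.2 161.4] F [-0.3 -1.1 -0.5] gap 0.0 gf 0.0
```

View pics/s5.png

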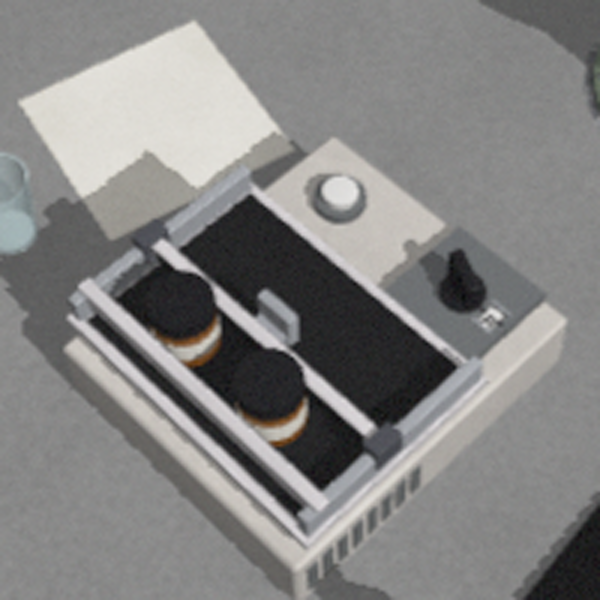

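View pics/w5.png

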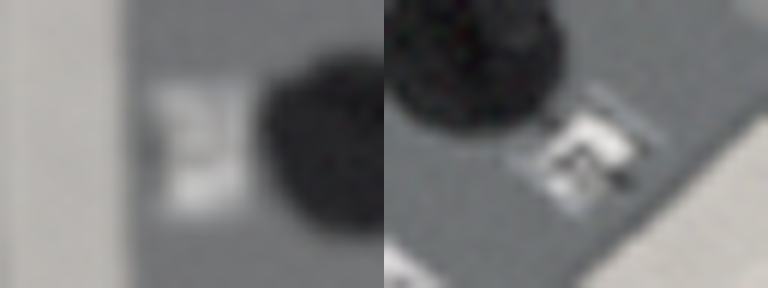

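Jars are clamped between the bars: the clamp bar runs from (160,245) to (375,435) against both jars. Now I need the dial's present angle, by fitting the knob silhouette in both views and rectifying the window.

```bash
cat >> h.py <<'E'
def knob(show=None):
    best={}
    for n,d in(("top",TOP),("scene",SC)):
        im=robot.camera(n)["image"];K=8
        c=proj(d,at(-168,72,118));u0,v0=int(c[0])-20,int(c[1])-20
        g=cv2.resize(cv2.cvtColor(im[v0:v0+40,u0:u0+40],cv2.COLOR_BGR2GRAY),None,fx=K,fy=K,interpolation=cv2.INTER_CUBIC)
        obs=(g<62).astype(np.uint8)
        cnt,lab,stt,cen=cv2.connectedComponentsWithStats(obs)
        i=1+np.argmin(np.hypot(*(cen[1:]-160).T));obs=(lab==i).astype(np.uint8)
        px=lambda P:((proj(d,P)-[u0,v0]+.5)*K-.5).astype(np.float32)
        r=[]
        for a in np.arange(0,np.pi,.05):
            box=[]
            for l in(-23,23):
                for w in(-7,7):
                    for z in(102,138):
                        x,y=l*np.cos(a)+w*np.sin(a),-l*np.sin(a)+w*np.cos(a)
                        box.append(at(-168+x,72+y,z))
            for rad in(17,20,23):
                t=np.linspace(0,6.28,40)
                disc=[at(-168+rad*np.cos(q),72+rad*np.sin(q),z) for q in t for z in(98,104)]
                m=np.zeros_like(obs)
                for P in(box,disc):cv2.fillConvexPoly(m,cv2.convexHull(px(np.array(P))).astype(np.int32),1)
                # align by cross-correlation over small shifts
                pad=cv2.copyMakeBorder(obs,32,32,32,32,cv2.BORDER_CONSTANT).astype(np.float32)
                I=cv2.matchTemplate(pad,m.astype(np.float32),cv2.TM_CCORR)
                _,mx,_,loc=cv2.minMaxLoc(I);r.append((mx/(m.sum()+obs.sum()-mx),a,rad,((loc[0]-32)/K,(loc[1]-32)/K)))
        r.sort(key=lambda e:-e[0]);best[n]=[(round(float(e[0]),3),round(float(e[1]),2),e[2],e[3]) for e in r[:5]]
        if show:
            M=cv2.getPerspectiveTransform(px(np.array([at(-168+x,72+y,98) for x,y in((35,75),(35,-35),(-35,-35),(-35,75))])),np.array([(0,0),(550,0),(550,350),(0,350)],np.float32))
            col=cv2.resize(im[v0:v0+40,u0:u0+40],None,fx=K,fy=K,interpolation=cv2.INTER_CUBIC)
            cv2.imwrite(f"pics/{show}_{n}.png",cv2.warpPerspective(col,M,(550,350),borderMode=cv2.BORDER_REPLICATE))
    if show:
        cv2.imwrite(f"pics/{show}.png",np.vstack([cv2.imread(f"pics/{show}_{n}.png")[60:340,:420] for n in("top","scene")]))
    return best
E
python3 - <<'E'
from h import *
setup(robot)
for k,v in knob("k5").items():print(k,v)
E
```

```text
top [(0.928, 1.9, 20, (0.5, 1.0)), (0.928, 1.95, 20, (0.5, 1.0)), (0.927, 2.0, 20, (0.5, 1.0)), (0.924, 1.85, 20, (0.5, 1.0)), (0.923, 2.05, 20, (0.5, 1.0))]
scene [(0.915, 2.05, 20, (1.0, 0.625)), (0.913, 2.1, 20, (0.875, 0.625)), (0.911, 1.95, 20, (1.125, 0.75)), (0.91, 2.0, 20, (1.125, 0.75)), (0.905, 2.15, 20, (0.75, 0.625))]
```

View pics/k5.png

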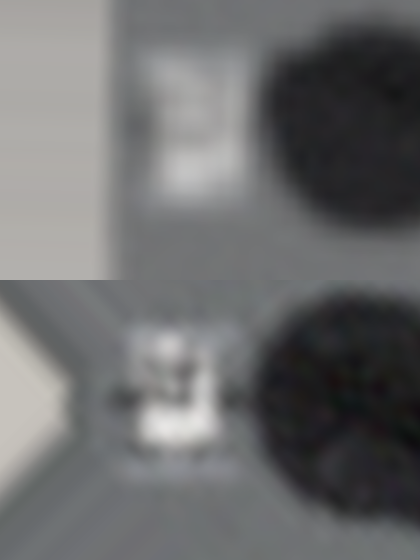

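Silhouettes give a knob angle of about 2.0 rad mod pi (value 2.0 or 5.14), and the digit itself is unreadable. Turning counterclockwise by 0.74 is safe in both cases. It ends at 7 or 2, which I then tell apart.

```bash
sed -i 's/^SH=.*/SH=(612.0,-16.6,.0535)/' h.py
cat >> h.py <<'E'
def psi_of(v):return SH[2]-v+np.pi/2
def turn(v0,v1,k):
    """grip knob at value v0 (mod pi), turn to v1; k: add k*pi to the tool angle"""
    c=at(-168,72,116);up=at(-168,72,230)
    robot.open_gripper();robot.movep(up,down(psi_of(v0)+k*np.pi))
    print("touch",robot.movel(c,max_speed=70,guard=12));robot.clamp();st()
    n=int(np.ceil(abs(v1-v0)/.4))
    for v in np.linspace(v0,v1,n+1)[1:]:
        robot.movel(c,down(psi_of(v)+k*np.pi),max_speed=40);s=robot.read_state();print(round(v,2),"q7 %.2f"%s["qpos"][6],"Tz %.2f"%s["torque"][2],s["ft_force"],"gap %.1f"%s["finger_gap"])
    robot.open_gripper();robot.movel(up)
E
python3 - <<'E'
from h import *
for k in(-2,-1,0,1,2):
    for v in(2.0,1.257,-1.0,4.398):
        q=robot.inverse_kinematics(list(at(-168,72,116)),down(psi_of(v)+k*np.pi));print(k,v,None if q is None else np.round(q,2))
E
```

```text
-2 2.0 [ 0.3  0.5 -0.7  2.1  0.6  0.7 -1.1]
-2 1.257 [ 0.4  0.5 -0.8  2.1  0.6  0.7 -0.4]
-2 -1.0 [ 0.7  0.8 -1.3  2.1  0.9  1.   1.5]
-2 4.398 [-0.7  0.5  0.6  2.2 -0.5  0.6 -2.5]
-1 2.0 [ 0.7  0.8 -1.3  2.1  0.9  1.   1.6]
-1 1.257 [-0.7  0.5  0.6  2.2 -0.5  0.6 -2.5]
-1 -1.0 [ 0.3  0.5 -0.7  2.1  0.5  0.7 -1.3]
-1 4.398 [ 0.4  0.5 -0.8  2.1  0.6  0.7 -0.4]
0 2.0 [ 0.3  0.5 -0.7  2.1  0.6  0.7 -1.1]
0 1.257 [ 0.4  0.5 -0.8  2.1  0.6  0.7 -0.4]
0 -1.0 [ 0.7  0.8 -1.3  2.1  0.9  1.   1.5]
0 4.398 [-0.7  0.5  0.6  2.2 -0.5  0.6 -2.5]
1 2.0 [ 0.7  0.8 -1.3  2.1  0.9  1.   1.6]
1 1.257 [-0.7  0.5  0.6  2.2 -0.5  0.6 -2.5]
1 -1.0 [ 0.3  0.5 -0.7  2.1  0.5  0.7 -1.3]
1 4.398 [ 0.4  0.5 -0.8  2.1  0.6  0.7 -0.4]
2 2.0 [ 0.3  0.5 -0.7  2.1  0.6  0.7 -1.1]
2 1.257 [ 0.4  0.5 -0.8  2.1  0.6  0.7 -0.4]
2 -1.0 [ 0.7  0.8 -1.3  2.1  0.9  1.   1.5]
2 4.398 [-0.7  0.5  0.6  2.2 -0.5  0.6 -2.5]
```

Run:
```python
from h import *
setup(robot)
turn(2.0,1.257,0)
robot.movep([400,-300,320],down(SH[2]+1.5*np.pi))
for k,v in knob("k6").items():print(k,v)
st()
```

```text
touch False
t52.9 [439.1  46.8 116.2] F [-14.4   3.   18.8] gap 12.9 gf 58.7
1.63 q7 -0.81 Tz 0.06 [-7.2  2.2 14. ] gap 12.7
1.26 q7 -0.50 Tz 0.09 [-2.1  2.5  6.7] gap 12.9
top [(0.931, 1.3, 20, (0.5, 0.25)), (0.931, 1.25, 20, (0.5, 0.25)), (0.929, 1.35, 20, (0.5, 0.25)), (0.929, 1.2, 20, (0.5, 0.25)), (0.929, 1.4, 20, (0.5, 0.25))]
scene [(0.927, 1.3, 20, (0.25, 1.25)), (0.925, 1.35, 20, (0.25, 1.125)), (0.921, 1.25, 20, (0.25, 1.375)), (0.92, 1.4, 20, (0.375, 1.125)), (0.917, 1.2, 20, (0.375, 1.375))]
t57.0 [ 400.5 -298.9  319.7] F [1.1 0.3 0. ] gap 85.1 gf 0.0
```

View pics/k6.png

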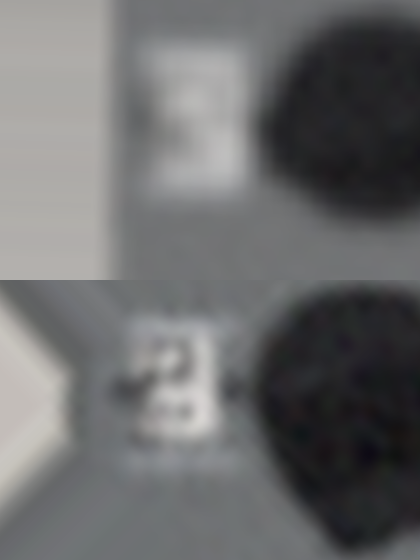

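The rectified scene view shows a curved top and a base stroke near (175,412), so this is a "2". The dial needs +pi, in two grips with torque watched; a hit on the end stop would disprove the reading.

```bash
sed -i 's/"gap %.1f"%s\["finger_gap"\])$/"gap %.1f"%s["finger_gap"])\n        if abs(s["torque"][2])>.5:print("STOP");break/' h.py
python3 - <<'E'
from h import *
setup(robot)
turn(1.257,2.8,0)
turn(2.8,4.398,1)
robot.movep([400,-300,320],down(SH[2]+1.5*np.pi))
for k,v in knob("k7").items():print(k,v)
pic("scene","s7",(205,145,405,345),3)
st()
E
```

```text
touch False
t61.1 [440.6  46.4 116.2] F [ 0.6 -0.7  5.3] gap 12.5 gf 58.9
1.64 q7 -0.99 Tz -0.07 [-7.2 -1.5 13.3] gap 12.7
2.03 q7 -1.31 Tz -0.02 [-14.7   0.2  21. ] gap 12.4
2.41 q7 -1.63 Tz -0.02 [-21.4   4.2  26.2] gap 12.3
2.8 q7 -1.96 Tz 0.03 [-26.2   9.9  29.6] gap 12.5
touch False
t70.0 [439.6  48.5 116.3] F [-10.6  13.3  10.8] gap 12.7 gf 59.2
3.2 q7 0.63 Tz 0.00 [-11.6  14.9  11.6] gap 13.1
3.6 q7 0.29 Tz -0.08 [-11.5  16.   13.5] gap 13.0
4.0 q7 -0.04 Tz -0.05 [-12.2  16.1  14.2] gap 13.0
4.4 q7 -0.37 Tz -0.05 [-10.8  15.9  13.8] gap 12.9
top [(0.927, 1.3, 20, (0.5, 0.25)), (0.927, 1.25, 20, (0.5, 0.25)), (0.926, 1.2, 20, (0.5, 0.25)), (0.926, 1.35, 20, (0.5, 0.375)), (0.926, 1.4, 20, (0.5, 0.25))]
scene [(0.927, 1.3, 20, (0.25, 1.25)), (0.926, 1.35, 20, (0.25, 1.125)), (0.921, 1.25, 20, (0.25, 1.375)), (0.92, 1.4, 20, (0.375, 1.125)), (0.918, 1.2, 20, (0.25, 1.25))]
t75.3 [ 400.4 -299.1  319.8] F [-0.4 -0.1  0.5] gap 85.7 gf 0.0
```

View pics/k7.png

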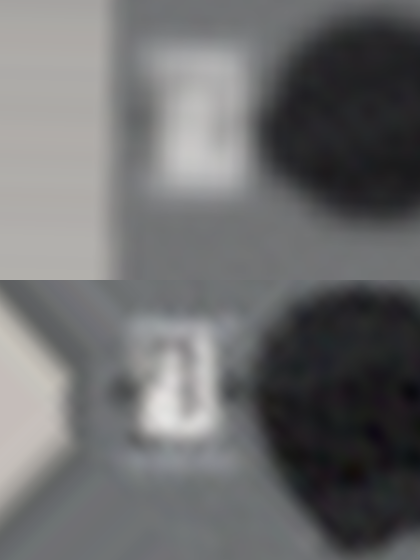

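The window now shows a "7": top stroke, right stem, no base. The knob went through the full pi without hitting a stop. I'll check numerically that jars and rack haven't moved, then press.

Run:
```python
from h import *
a,b=[cv2.imread(f"pics/{n}.png")for n in("s5","s7")]
d=cv2.absdiff(a,b).max(2);ys,xs=np.where(cv2.medianBlur(d,9)>40);print("jar-area diff",len(xs),(xs.min(),xs.max(),ys.min(),ys.max()) if len(xs) else "")
a=cv2.imread("pics/s2.png");b=robot.camera("scene")["image"]
d=cv2.medianBlur(cv2.absdiff(a,b).max(2),3)[290:415,360:490];print("rack diff",(d>40).sum())
R=down(SH[2]+1.5*np.pi)
if (d>40).sum()<30:
    robot.clamp();robot.movep(at(-168,-88,200),R);robot.movel(at(-168,-88,125),max_speed=80)
    print(robot.movel(at(-168,-88,80),max_speed=10,guard=18));st();robot.wait(.3);st()
    robot.movel(at(-168,-88,200));robot.movep([400,-300,320],R);st()
    pic("scene","s8",(200,145,490,415),2.2)
```

```text
jar-area diff 503 (np.int64(394), np.int64(491), np.int64(241), np.int64(321))
rack diff 0
True
t80.6 [ 449.  -113.5  100.8] F [-4.   0.9 18.8] gap -0.3 gf 9.1
t80.9 [ 449.1 -113.6  100.9] F [-3.2  0.9 17. ] gap -0.1 gf 8.6
t82.6 [ 400.3 -298.8  319. ] F [ 0.7  0.3 -0. ] gap 0.4 gf 0.0
```

View pics/s8.png

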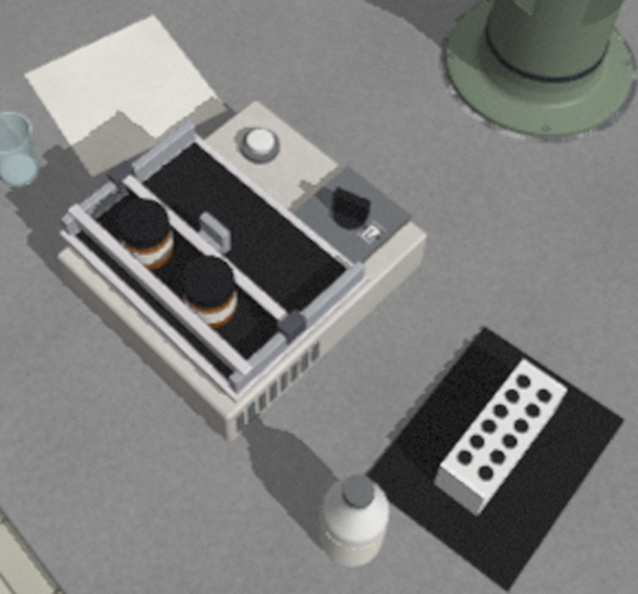

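The picture shows jars clamped upright, the rack upright on the mat, and the bottle and beaker undisturbed. The button stands free again: the press met a hard 17–19 N, well past its 5 N spring, before release.

```bash
python3 -c "
from workcell import robot
print(robot.finish_job())"
```

```text
the job is handed in; nothing more can be done
None
```

I handed the job in at about 83 s robot time: the rack is upright on the mat, both jars on the bench (only two were there) are clamped against the back bar, the dial is at 7, and start was pressed and released after that. Full button travel is inferred from the 17–19 N I met against its 5 N spring, and the 7 from a blurry view that matches the knob's angle.

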